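# Seat the bayonet lamp in the spring-return lamp tester and hold it home

## Robot

A 7-joint arm with a two-finger parallel gripper is mounted at the origin on a cart in front of the work surface, level with it; the furniture and walls round the work are solid. World frame = base frame: x ahead of the robot, y to its left, z up, the work surface at z = 0. Lengths are in m, angles in rad, forces in N, time in s.
With the tool pointing down it reaches from about 0.4 to 0.9 m from the base axis. Payload 5.5 kg.
Tool frame: the origin (TCP) lies midway between the tips of the shut fingers; the grasp point (between the pads) lies 19 mm behind it (manip.grip_depth is the distance from the TCP to the grasp point, in m); z points along the fingers, y is the line along which they close (so a half turn about z gives the same grasp; the last joint's range is limited). The gripper opens to 92 mm and grips with 3 to 60 N. Pads are 19 mm wide; open, the fingers measure 130 mm over their backs; the gripper's body (75 mm by 190 mm) begins 47 mm behind the grasp point.
Start: joints at [0.263, 0.501, -0.427, 1.55, 0.221, 1.138, -0.21], TCP at [0.65, 0, 0.227] pointing down, gripper open.
Joint ranges: [-2.88, 2.88], [-0.31, 2.03], [-1.54, 1.56], [0.2, 2.42], [-1.41, 4.55], [0.19, 2.02], [-2.57, 2.57]. Speed limits (rad/s): [2.57, 2.57, 3.14, 3.14, 3.14, 3.14, 3.14].

## Interface

Orientations are given as a unit quaternion [x, y, z, w].
In Python, from bench import manip, effector, viewer gives the robot as it stands. Calls block until the motion is done:
- manip.move_pose(position, orientation): joint-space move of the TCP to a pose.
- manip.servo_line(position, ori=None, vel=0.15): straight line of the TCP; ori=None keeps the orientation; vel is the mean speed in m/s.
- manip.movej(angles): joint-space move.
- effector.open_jaws() and effector.close(f_grip=None): open the fingers fully, or close them until they stop; f_grip is the grip in N (None keeps the last).
- manip.sleep(seconds).
- manip.solve_ik(position, orientation): joint angles nearest the present ones, or None.
- viewer.get_image(name): name is "scene" or "side" or "wrist"; returns the picture (400x640x3 uint8, red, green, blue); there is no depth.
- viewer.get_calibration(name): a dict with "vfov" (degrees; the focal length in pixels is half the picture's height over the tangent of half this angle, whatever the lens; pixels are square), "cx", "cy" (the principal point, pixels), "dist_coeffs" ([k1, k2, p1, p2, k3] as OpenCV has them; the pictures are not rectified), "eye" and "attitude" of the camera in the world. Camera axes: x right, y down, z forward; pixel columns grow to the right and rows downward; lengths in m; the calibration is good to about 2 mm. A picture is of the moment at which its call begins: read the wrist's pose just before it. get_calibration takes no time and is no camera call; for the wrist camera it gives the pose at the moment of the call.
A pose or a line that the arm cannot do raises manip.PlanningError and nothing moves.
- manip.hand_in(): hands the job in; it is judged then, once.
Readings, each from a call of its own:
- manip.current_clock(): time.
- manip.current_q(): joint angles.
- manip.current_joint_velocities(): joint speeds.
- manip.current_tau(): joint torques, N m.
- manip.current_tool_pos(): TCP position.
- manip.current_tcp_rot(): TCP orientation.
- manip.current_force(): force on the tool from outside, world axes, zero at the start.
- manip.current_wrist_torque(): the same for the moment, N m.
- manip.current_finger_gap(): finger opening in m.
- manip.current_gripper_force(): force on a finger pad.
Only numpy, scipy, OpenCV 4.12 (cv2) and the standard library are available. Lean on these libraries where they do the work, as an engineer would, in place of code of your own. Each camera call takes 0.05 s, during which the arm holds its last target. There are 200 camera calls.

## Task

Take the flat-sided bayonet lamp out of the wooden rack, gripping it gently, put it into the socket of the lamp tester with its lugs in the two slots, push it fully down against the spring and twist it a quarter turn clockwise (seen from above). Both motions are sprung, so finish still gripping it, holding it pressed fully home and twisted; leave the round lamp alone in the rack.

Things in the scene. Friction and masses are not known exactly. Their poses are not given: they have to be found in the camera images.
- lamp: Bayonet lamp to fit, loose, 80 g, upright. Origin: centre of its underside, z up. Upward: tongue 17 (x) by 7 mm, z 0-5; steel barrel 21 mm diameter to z 24, foot chamfered; two lugs on +x and -x, 5 mm wide, out to 15 mm from the axis, z 9-13; flange 46 mm diameter, z 24-29; grip, z 29-55; white lens 24 mm diameter to z 61.5. A half turn about z fits as well. Origin starts 16 mm above the table.
- lamp_grip (a point): Centre of the lamp's grey plastic grip, 42 mm above the lamp's origin, same axes: 40 mm (x) by 26 mm (y), 26 mm high; the two flats face +y and -y, grasp them across y. Thin plastic: it cracks if the fingers load it with more than 60 N, both together (30 N each); a grip of 10 to 18 N per finger is enough and safe.
- spare_lamp: The other lamp, loose, to be left alone: round white pear-shaped bulb without flats, 38 mm diameter, 72 mm tall, flange 46 mm. Origin: centre of its underside, 16 mm above the table. Stands in the other rack hole.
- rack: Fixed wooden block 64 x 156 x 40 mm high, origin at the centre of its underside, z up; two 35 mm through holes on its own y axis, 45 mm either side of the centre. Either hole may hold either lamp; the lamps' flanges rest on its top.
- tester: Fixed lamp tester: grey box 110 x 110 mm, 37.5 mm high, with a steel socket 53 mm diameter on its centre, 60 mm high above the table. Origin at the centre of its underside, z up. The mouth is a 24 mm hole with two lug slots 9 mm wide, along the tester's own +x and -x, in a lip 4 mm thick; below the lip the lugs can turn freely.
- socket_mouth (a point): Centre of the socket's mouth, level with its rim, 60 mm above the table; axes as tester. A lamp set down on the sprung seat has its origin 12 mm below this point, lugs still in the slots; fully home 21 mm below it, flange 3 mm above the rim.
- plunger (a joint): Depth (m) of the sprung brass seat in the socket: 0 up (face 12 mm below the mouth), 0.009 fully down, a hard stop. The lamp's lugs are clear below the lip, so that it can turn, from 0.005 on. Spring: 3.5 N at the top, 8 N fully down.
- rotor (a joint): Turn (rad) of the same seat, clockwise from above: 0 with its groove (9 mm wide, for the lamp's tongue) along the tester's x, stop at 1.57. The lamp's tongue turns it after up to 0.25 rad of play. Return spring: 0.03 N m at 0, 0.11 N m at 1.57.
Things that resemble listed ones, but are neither listed nor needed, are in the scene too. Leave any green or orange look-alike of the lamp alone.

How it is judged:
On the way, in this order (a step that is already met when the one before it is completed fails the run):
1. the flat-sided lamp is lifted clear of the rack (height (world z) of lamp above 0.05 m and contact force between the fingers and lamp above 1 N), for 0.1 s.
2. the lamp is in the socket and pushes the sprung seat down (value of joint plunger above 0.005 m and horizontal distance between lamp and socket_mouth below 0.005 m and z of lamp in the frame of socket_mouth below -0.015 m), for 0.1 s.
At the end, for the whole second after the job is handed in: The flat-sided lamp is in the socket (within 5 mm of its axis, tilted under 0.12 rad), at rest, still held by the fingers (over 2 N); the sprung seat is over 7 mm down (of 9) and turned over 1.1 rad clockwise (of 1.57); the round lamp within 20 mm of its start (value of joint plunger above 0.007 m and value of joint rotor above 1.1 rad and horizontal distance between lamp and socket_mouth below 0.005 m and z of lamp in the frame of socket_mouth below -0.0175 m and angle between lamp's own z axis and vertical below 0.12 rad and contact force between the fingers and lamp above 2 N and linear speed of lamp below 0.02 m/s and distance of spare_lamp from where it was at the start of the episode below 0.02 m); the arm keeps its last pose, push and grip.
It fails at once if the fingers load the thin plastic lamp with more than 60 N (contact force between the fingers and lamp above 60 N).
It fails at once if the round lamp is pulled out or knocked over (distance of spare_lamp from where it was at the start of the episode above 0.03 m or angle between spare_lamp's own z axis and vertical above 0.5 rad).
It also fails if it takes over 48 s, if anything falls off the work surface, if the arm or the gripper's body presses on something with over 40 N, if the wrist force passes 120 N, or if a joint passes its speed limit or range.

## Working session

There is one attempt and no reset: what is moved stays moved. The work goes in short steps, each a Python script; the robot and the scene stay as the last script left them, time stands still between calls to the robot, and variables do not carry over. Pictures are saved under pics/ and viewed, at most 10 in all, crops included, and the job is handed in when it is done.

```bash
ls; mkdir -p pics; cat > h.py <<'E'
import numpy as np, cv2
from bench import manip, effector, viewer
from scipy.spatial.transform import Rotation as R
def rotm(a):
    a=np.array(a,float)
    return a if a.shape==(3,3) else R.from_quat(a).as_matrix()
def cam(n):
    c=viewer.get_calibration(n); f=200/np.tan(np.radians(c['vfov'])/2)
    return np.array([[f,0,c['cx']],[0,f,c['cy']],[0,0,1]]),np.array(c['dist_coeffs'],float),np.array(c['eye']),rotm(c['attitude'])
def onplane(C,px,z):
    K,d,e,A=C
    p=cv2.undistortPoints(np.array(px,float).reshape(-1,1,2),K,d).reshape(-1,2)
    r=np.c_[p,np.ones(len(p))]@A.T
    return e+r*((z-e[2])/r[:,2])[:,None]
def proj(C,P):
    K,d,e,A=C
    rv=cv2.Rodrigues(A.T)[0]
    return cv2.projectPoints(np.array(P,float).reshape(-1,1,3),rv,-A.T@e,K,d)[0].reshape(-1,2)
def save(n,im): cv2.imwrite('pics/'+n,im[...,::-1])
E
python3 - <<'E'
from h import *
for n in("scene","side","wrist"):
    print(n,viewer.get_calibration(n)); save(n+'0.png',viewer.get_image(n))
E
```

```text
pics
scene {'vfov': 48.624957722378696, 'cx': 319.67134785038604, 'cy': 196.37543011071028, 'dist_coeffs': array([-0.03912519,  0.        ,  0.        ,  0.        ,  0.        ]), 'eye': array([-0.20854436, -0.51341295,  1.14851261]), 'attitude': array([ 0.85082516, -0.40755022,  0.14671753, -0.29744468])}
side {'vfov': 53.64273344925277, 'cx': 316.50957551277406, 'cy': 199.9893075877107, 'dist_coeffs': array([-0.08460551,  0.        ,  0.        ,  0.        ,  0.        ]), 'eye': array([0.15195556, 0.84745091, 0.79262794]), 'attitude': array([-0.18098049,  0.88331421, -0.42392629,  0.08537308])}
wrist {'vfov': 63.748552433150216, 'cx': 322.1400679561916, 'cy': 205.56158826943783, 'dist_coeffs': array([-0.02893497,  0.        ,  0.        ,  0.        ,  0.        ]), 'eye': array([0.64922266, 0.08029823, 0.38198693]), 'attitude': array([ 9.88847204e-01,  1.86306317e-05, -1.39054479e-03,  1.48927071e-01])}
```

View pics/scene0.png

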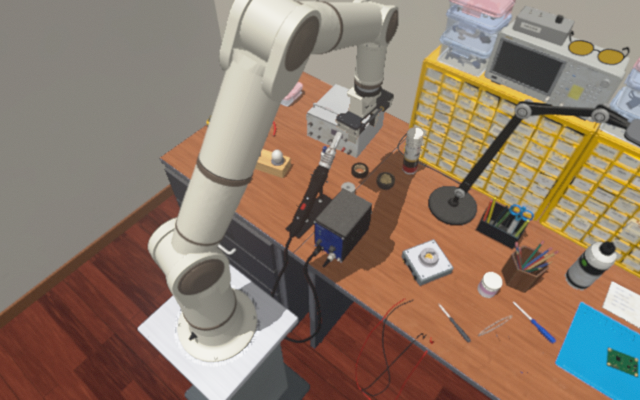

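View pics/wrist0.png

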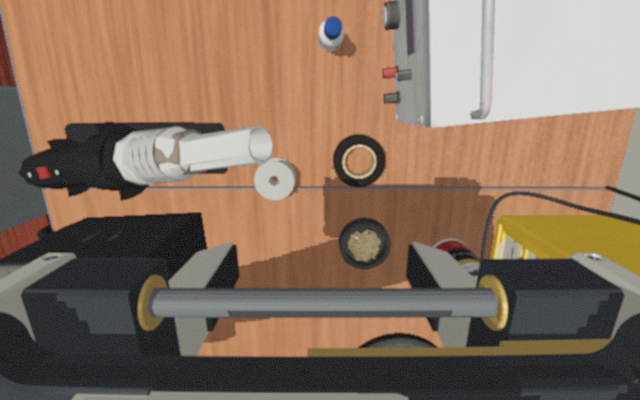

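Scene picture: the tester is at about (428,260). The rack with the round white bulb is at about (275,160), partly behind the arm. The wrist picture shows only clutter (coils, heat gun, scope box). Next I'll view the side picture.

View pics/side0.png

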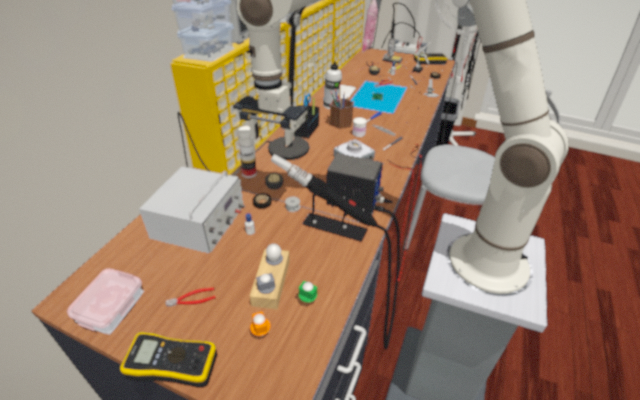

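```bash
python3 - <<'E'
from h import *
S=cam("scene")
print(onplane(S,[[427,258],[428,256]],0.06), onplane(S,[[277,157],[262,165]],0.04))
E
```

```text
[[ 0.49489201 -0.35228393  0.06      ]
 [ 0.50246931 -0.35117503  0.06      ]] [[0.53424082 0.25957196 0.04      ]
 [0.47420118 0.27397128 0.04      ]]
```

Side picture: the rack is at (270,278). The pear-shaped round bulb is at (274,253) in its far hole. The grey lamp with a white lens is at (265,283) in the near hole, and the look-alikes are orange (260,325) and green (308,292). The grey lamp in the rack is the one with the flats, so I'll take a closer look from above.

```bash
python3 - <<'E'
from h import *
S=cam("side")
print(onplane(S,[[265,280],[274,250]],0.075)); q=manip.current_tcp_rot();print(q)
p=onplane(S,[[268,268]],0.06)[0]
manip.servo_line([0.65,0,0.3])
manip.move_pose([p[0],p[1]+0.03,0.27],q)
manip.sleep(.3)
C=cam("wrist");np.save('C1.npy',np.array(C,dtype=object),allow_pickle=True)
save('w1.png',viewer.get_image("wrist"));save('scene1.png',viewer.get_image("scene"));print(manip.current_tool_pos(),manip.current_clock())
E
```

```text
[[0.49426116 0.34473647 0.075     ]
 [0.52013518 0.25075804 0.075     ]]
[ 7.07097909e-01  7.07115265e-01 -5.09152613e-04 -5.38273779e-04]
[0.51315282 0.32774009 0.27002519] 2.5333
```

View pics/w1.png

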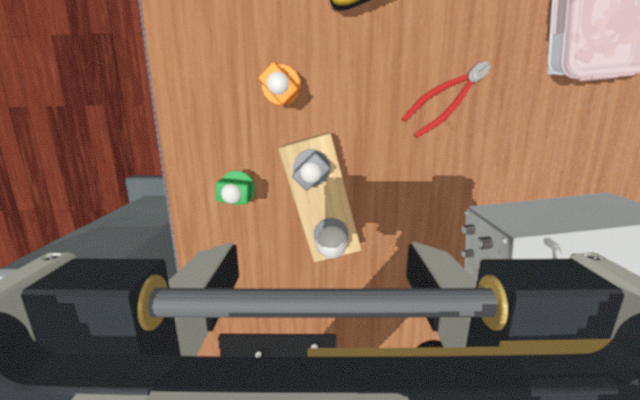

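The wrist picture shows the rack with corners at about (279,149), (332,134), (360,249) and (313,262). There are three candidates with a grip and lens:
- **Orange:** at (280,84), on the table, to be left alone.
- **Green:** at (234,190), on the table, to be left alone.
- **Grey flat-sided lamp:** at (311,170), in the rack, and it matches the description.

The round bulb at (331,237) is the spare. I'll take a closer view of the grey lamp to confirm it and measure.

```bash
python3 - <<'E'
from h import *
C=tuple(np.load('C1.npy',allow_pickle=True))
q=manip.current_tcp_rot()
print(np.round(onplane(C,[[279,149],[332,134],[360,249],[313,262]],0.04),4))
L=onplane(C,[[311,172]],0.077)[0]; print(L)
manip.servo_line([L[0],L[1]-0.005,0.185],vel=0.1)
manip.sleep(.4)
C=cam("wrist");im=viewer.get_image("wrist")
np.save('C2.npy',np.array(C,dtype=object),allow_pickle=True);save('w2.png',im)
u,v=proj(C,L)[0].astype(int);print(u,v,C[2])
x0,y0=max(u-100,0),max(v-75,0)
save('w2c.png',cv2.resize(im[y0:y0+150,x0:x0+200],None,fx=4,fy=4,interpolation=cv2.INTER_CUBIC));print(x0,y0)
E
```

```text
[[0.4609 0.3593 0.04  ]
 [0.5241 0.3767 0.04  ]
 [0.5618 0.2289 0.04  ]
 [0.5    0.2101 0.04  ]]
[0.50020604 0.33869031 0.077     ]
322 198 [0.50010833 0.41402312 0.34146109]
222 123
```

View pics/w2c.png

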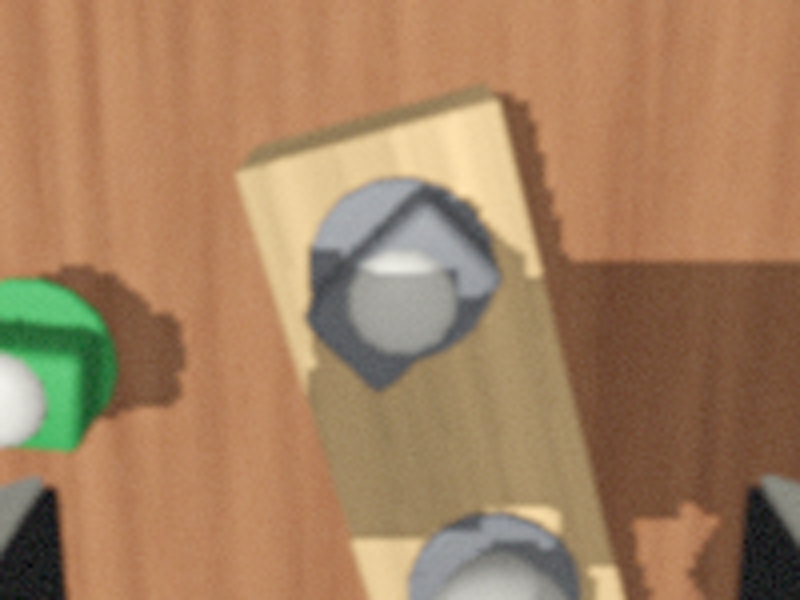

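The crop confirms the grey two-flat grip with a white lens. The top corners of the grip are near crop (425,195), (497,275), (380,390) and (310,312), and the lower round bulb is the spare. I'll rotate to the grasp yaw and measure from a second view.

```bash
python3 - <<'E'
from h import *
C=tuple(np.load('C2.npy',allow_pickle=True))
f=lambda a:np.array(a)/4-0.375+[222,123]
g=onplane(C,f([[425,195],[497,275],[380,390],[310,312]]),0.071)[:,:2]
d=np.roll(g,-1,0)-g
print(np.round(g,4),g.mean(0),np.linalg.norm(d,axis=1),np.degrees(np.arctan2(d[:,1],d[:,0])))
print('lens',onplane(C,f([[403,302]]),0.0775),'flange',onplane(C,f([[403,275]]),0.045))
r=onplane(C,f([[237,170],[500,97],[367,600],[623,600]]),0.04)[:,:2];print(np.round(r,4))
print('rack yaw',[np.degrees(np.arctan2(*(r[i]-r[j])[::-1])) for i,j in((1,0),(0,2),(1,3))])
e=r[0]-r[2]; e/=np.linalg.norm(e); mid=(r[0]+r[1])/2; print('hole', mid-e*0.033)
yaw=-np.pi/4
q=(R.from_euler('z',yaw)*R.from_quat([.70710678,.70710678,0,0])).as_quat()
c=g.mean(0)
manip.move_pose([c[0]-.01*.7,c[1]-.01*.7,0.185],q);manip.sleep(.4)
C=cam("wrist");im=viewer.get_image("wrist")
np.save('C3.npy',np.array(C,dtype=object),allow_pickle=True);save('w3.png',im)
u,v=proj(C,[c[0],c[1],.071])[0].astype(int);x0,y0=u-66,v-50
print(u,v,x0,y0,manip.current_q(),manip.current_clock())
k=im[y0:y0+100,x0:x0+133].astype(float); k=np.clip(255*(k/255)**.6,0,255).astype(np.uint8)
save('w3c.png',cv2.resize(k,None,fx=6,fy=6,interpolation=cv2.INTER_CUBIC))
E
```

```text
[[0.5044 0.3612]
 [0.5201 0.3436]
 [0.4946 0.3171]
 [0.4793 0.3352]] [0.49960617 0.33928071] [0.02358861 0.03679746 0.02367285 0.03608725] [ -48.24487215 -133.95453258  130.04448017   46.01273113]
lens [[0.49971782 0.33934348 0.0775    ]] flange [[0.49967171 0.33682254 0.045     ]]
[[0.4604 0.3611]
 [0.5222 0.3782]
 [0.4902 0.2475]
 [0.5574 0.2475]]
rack yaw [np.float64(15.459985570941896), np.float64(104.66969378601637), np.float64(105.05728711575313)]
hole [0.49968611 0.3377656 ]
323 190 257 140 [-0.33861791  0.43974525 -0.38789525  1.73725878  0.19218841  1.00212903
 -1.58250389] 5.1583
```

View pics/w3c.png

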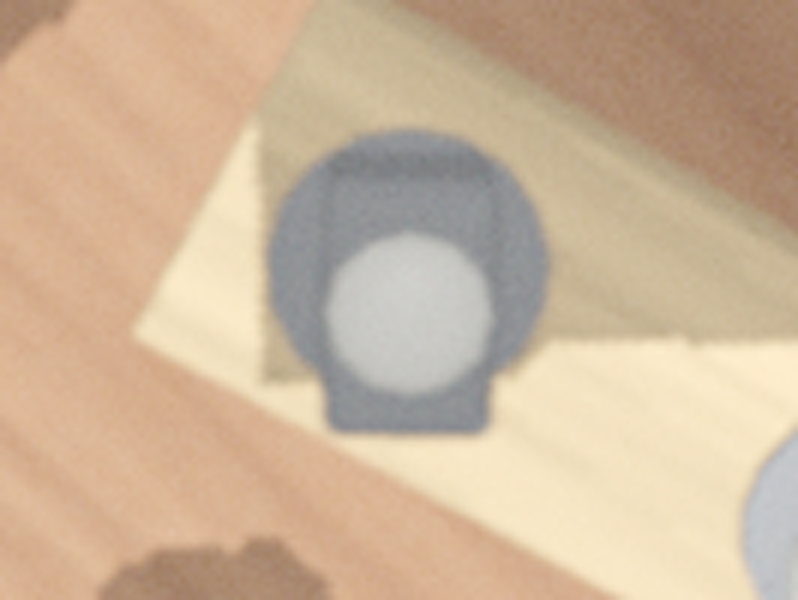

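The view now has the grip aligned with the image axes. The top face spans crop columns 328–493 and rows 178–433, with its centre at (410,306), and the flange circle is centred at about (409,266). The flange is wider than the grip, so I'll keep the fingertips just above it.

```bash
python3 - <<'E'
from h import *
C=tuple(np.load('C3.npy',allow_pickle=True))
f=lambda a:np.array(a)/6-0.417+[257,140]
g=onplane(C,f([[329,178],[495,178],[491,433],[328,433]]),0.071)[:,:2]
d=np.roll(g,-1,0)-g
print(g.mean(0),np.linalg.norm(d,axis=1),np.degrees(np.arctan2(d[:,1],d[:,0])))
print('lens',onplane(C,f([[410,313]]),0.0775),'flange',onplane(C,f([[409,266]]),0.045))
c=(g.mean(0)+np.array([.4996,.3388]))/2; print(c)
q=manip.current_tcp_rot()
manip.servo_line([*c,0.12],vel=.15)
manip.servo_line([*c,0.048],vel=.06)
print('F',manip.current_force(),manip.current_tool_pos())
effector.close(f_grip=16)
manip.sleep(.2)
print(manip.current_finger_gap(),manip.current_gripper_force(),manip.current_force(),manip.current_clock())
E
```

```text
[0.50070132 0.33788708] [0.02350939 0.03802246 0.02402429 0.03802581] [ -45.00682379 -135.02060901  134.9925605    44.20353593]
lens [[0.50127144 0.33868086 0.0775    ]] flange [[0.50070996 0.33798027 0.045     ]]
[0.50015066 0.33834354]
F [ 0.43656359  0.07595415 -0.832125  ] [0.50050601 0.33865396 0.04849202]
0.025226535121173392 15.99992573261261 [ 0.55409783 -0.59837566 -0.84121259] 8.3333
```

```bash
python3 - <<'E'
from h import *
p=manip.current_tool_pos();q=manip.current_tcp_rot()
manip.servo_line([p[0],p[1],0.20],vel=.12)
print(manip.current_finger_gap(),manip.current_gripper_force(),manip.current_force())
manip.servo_line([p[0],p[1],0.34],vel=.25)
q0=R.from_quat([.70710678,.70710678,0,0]).as_quat()
manip.move_pose([0.52,-0.10,0.34],q0)
manip.move_pose([0.50,-0.315,0.27],q0)
manip.sleep(.4)
C=cam("wrist");im=viewer.get_image("wrist")
np.save('C4.npy',np.array(C,dtype=object),allow_pickle=True);save('w4.png',im)
print(proj(C,[.5,-.352,.06]),manip.current_q(),manip.current_clock(),manip.current_finger_gap())
E
```

```text
0.02597081548736916 15.999844372272491 [-0.211918    0.50419524 -1.33059233]
[[322.3695243  209.49228213]] [ 0.58313025  0.32502868 -0.08470392  1.66575867  0.02951212  1.15158648
  0.49154848] 13.4333 0.025647066479668777
```

View pics/w4.png

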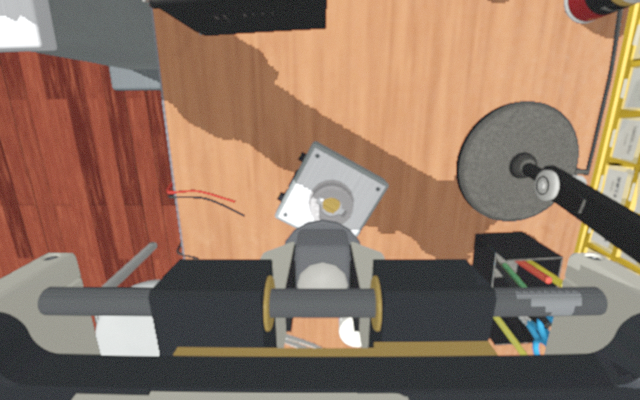

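The tester shows at about (332,197), with box corners at (316,142), (386,186) and (276,216). The held lamp partly hides it, so I'll shift and get closer.

```bash
python3 - <<'E'
from h import *
C=tuple(np.load('C4.npy',allow_pickle=True))
t=onplane(C,[[333,203]],0.06)[0];print(t, onplane(C,[[316,142],[386,186],[276,216]],0.0375))
manip.servo_line([t[0],t[1]-.04,0.2],vel=.15)
manip.sleep(.4)
C=cam("wrist");im=viewer.get_image("wrist")
np.save('C5.npy',np.array(C,dtype=object),allow_pickle=True);save('w5.png',im)
u,v=proj(C,t)[0].astype(int);x0,y0=u-80,max(v-60,0)
print(u,v,x0,y0,manip.current_clock())
save('w5c.png',cv2.resize(im[y0:y0+120,x0:x0+160],None,fx=5,fy=5,interpolation=cv2.INTER_CUBIC))
E
```

```text
[ 0.51264077 -0.34387521  0.06      ] [[ 0.49232721 -0.27457005  0.0375    ]
 [ 0.57914129 -0.32848384  0.0375    ]
 [ 0.44068534 -0.36804397  0.0375    ]]
322 152 242 92 14.6917
```

View pics/w5c.png

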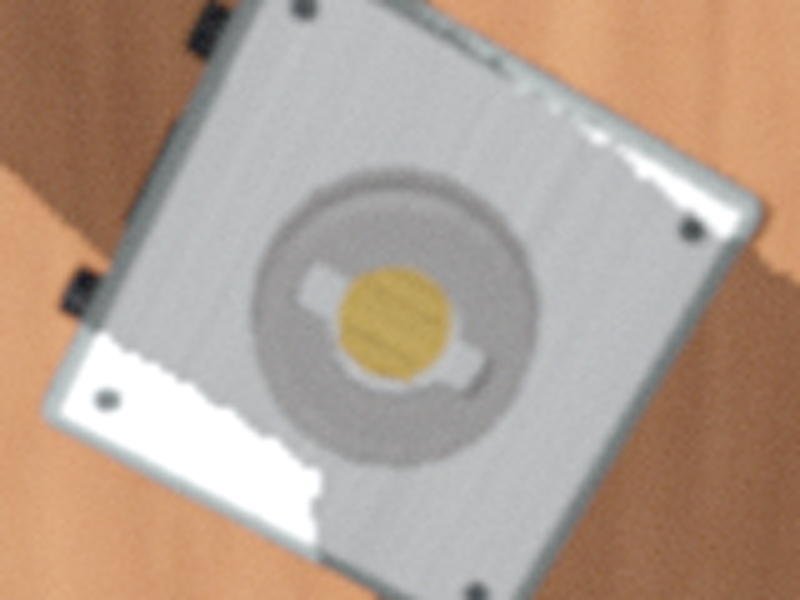

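The socket mouth is at about crop (396,325). The slots run from upper-left (305,285) to lower-right (487,367), which gives the slot axis. The four box screws are at (304,8), (692,230), (475,592) and (107,400).

```bash
python3 - <<'E'
from h import *
C=tuple(np.load('C5.npy',allow_pickle=True))
im=cv2.imread('pics/w5.png')
f=lambda a:np.array(a)/5-0.4+[242,92]
g=onplane(C,f([[304,8],[692,230],[475,592],[107,400]]),0.0375)[:,:2]
d=np.roll(g,-1,0)-g
print('screws',g.mean(0),np.linalg.norm(d,axis=1),np.degrees(np.arctan2(d[:,1],d[:,0])))
s=onplane(C,f([[305,285],[487,367]]),0.06)[:,:2]
print('slot',s.mean(0),np.linalg.norm(s[1]-s[0]),np.degrees(np.arctan2(*(s[1]-s[0])[::-1])))
hsv=cv2.cvtColor(im,cv2.COLOR_BGR2HSV);m=cv2.inRange(hsv,(20,90,80),(35,255,255));m[:120]=0;m[200:]=0;m[:,:290]=0;m[:,350:]=0
ys,xs=np.nonzero(m);print(len(xs),'brass',onplane(C,[[xs.mean(),ys.mean()]],0.048))
# socket rim: left/right extremes of socket disc
print('rim',onplane(C,f([[253,320],[538,320],[396,190],[396,467]]),0.06))
# corner of box
print(onplane(C,f([[765,212],[48,408]]),0.0375))
q=manip.current_q()
from itertools import product
for base in (-32+90,-32-90):
  for tw in (0,-90):
    yaw=base-0+tw  # tool y angle = lamp x +90
    print(base,tw,yaw)
E
```

```text
screws [ 0.51056646 -0.34904368] [0.08561777 0.08511554 0.08499262 0.08531778] [ -28.70001157 -119.14047217  151.43801055   61.280566  ]
slot [ 0.51109028 -0.34781805] 0.0368397791025219 -24.287719816947195
366 brass [[ 0.51043282 -0.34879404  0.048     ]]
rim [[ 0.48459667 -0.34665033  0.06      ]
 [ 0.53715465 -0.34664971  0.06      ]
 [ 0.51099737 -0.32322011  0.06      ]
 [ 0.51093603 -0.37448775  0.06      ]]
[[ 0.58280619 -0.32881948  0.0375    ]
 [ 0.44061047 -0.36764016  0.0375    ]]
58 0 58
58 -90 -32
-122 0 -122
-122 -90 -212
```

Every estimate puts the mouth at about (0.5107, -0.349), with a yaw of -28.8°. The screw spacing is square and the rim is about 52 mm, which matches. I'll rotate to the insertion yaw, re-check the brass seat from there so any camera bias cancels, then descend with force monitoring.

```bash
cat >> h.py <<'E'
Q0=R.from_quat([.70710678,.70710678,0,0])
def qy(deg): return (R.from_euler('z',deg,degrees=True)*Q0).as_quat()
def down(xy,z1,fmax,step=.001,vel=.03,q=None):
    z=manip.current_tool_pos()[2]
    while z>z1:
        z=max(z-step,z1); manip.servo_line([*xy,z],q,vel=vel)
        F=np.array(manip.current_force())-F0
        print(round(z,4),np.round(manip.current_tool_pos(),4),np.round(F,1))
        if F[2]>fmax: return False
    return True
F0=np.zeros(3)
E
python3 - <<'E'
import h
from h import *
q=qy(61.2); t=np.array([.5107,-.3489])
tx=np.array([np.cos(np.radians(151.2)),np.sin(np.radians(151.2))])
manip.move_pose([*(t-.04*tx),.2],q);manip.sleep(.4)
C=cam("wrist");im=viewer.get_image("wrist")
save('w6.png',im);np.save('C6.npy',np.array(C,dtype=object),allow_pickle=True)
u,v=proj(C,[*t,.048])[0].astype(int)
m=cv2.inRange(cv2.cvtColor(im,cv2.COLOR_RGB2HSV),(20,90,80),(35,255,255))
mm=np.zeros_like(m);mm[v-25:v+25,u-25:u+25]=m[v-25:v+25,u-25:u+25]
ys,xs=np.nonzero(mm);b=onplane(C,[[xs.mean(),ys.mean()]],.048)[0];print(u,v,len(xs),'brass',b,'along tx',(b[:2]-t)@tx)
manip.servo_line([*t,.125],vel=.12);manip.sleep(.3)
print(manip.current_force(),manip.current_q(),manip.current_clock(),manip.current_finger_gap())
save('side6.png',viewer.get_image('side'));save('scene6.png',viewer.get_image('scene'))
E
```

```text
322 151 379 brass [ 0.51012214 -0.3489676   0.048     ] along tx 0.00047381276542713443
[ 0.45204949  0.46847552 -1.06882355] [ 0.76523868  0.53834785 -0.27990065  1.72082328  0.18100815  0.90671462
  1.47926057] 17.1833 0.025982251199812064
```

```bash
python3 - <<'E'
import h
from h import *
q=qy(61.2); t=np.array([.5107,-.3489])
tx=np.array([np.cos(np.radians(151.2)),np.sin(np.radians(151.2))])
t=t+.0005*tx
h.F0=np.array(manip.current_force())
manip.servo_line([*t,.096],vel=.08)
print(down(t,.079,6,step=.0015,vel=.03))
print(manip.current_wrist_torque(),manip.current_finger_gap(),manip.current_gripper_force(),manip.current_clock())
E
```

```text
0.0936 [ 0.5104 -0.3487  0.0938] [-0.4 -1.  -0.1]
0.0921 [ 0.5103 -0.3487  0.0922] [ 0.1 -0.3 -0.5]
0.0906 [ 0.5102 -0.3486  0.0905] [-0.3 -1.7 -1. ]
0.0891 [ 0.5102 -0.3486  0.0889] [-0.8 -1.2 -1.1]
0.0876 [ 0.5102 -0.3486  0.0874] [-0.3 -1.1 -0.2]
0.0861 [ 0.5101 -0.3486  0.0859] [-1.1 -0.9 -0.1]
0.0846 [ 0.5102 -0.3486  0.0844] [-0.5 -1.9 -0.8]
0.0831 [ 0.5102 -0.3486  0.083 ] [-0.3 -1.  -0.2]
0.0816 [ 0.5101 -0.3486  0.0815] [ 0.1 -1.1 -0. ]
0.0801 [ 0.5103 -0.3487  0.0801] [ 0.2 -0.3 -1.5]
0.079 [ 0.5103 -0.3487  0.0793] [-1.  -0.5  2.8]
True
[0.21566706 0.14544893 0.0816462 ] 0.025914150766235194 16.000213623046875 20.55
```

The lamp is in and the seat contact came at the expected height. Now I'll push home.

```bash
python3 - <<'E'
import h
from h import *
t=np.array([.5107,-.3489])+.0005*np.array([np.cos(np.radians(151.2)),np.sin(np.radians(151.2))])
h.F0=np.array([.45,.47,-1.07])
print(down(t,.0695,13,step=.001,vel=.03))
print(manip.current_wrist_torque(),manip.current_finger_gap(),manip.current_gripper_force(),manip.current_clock())
E
```

```text
0.0783 [ 0.5103 -0.3487  0.0784] [-2.2  0.3  3.4]
0.0773 [ 0.5103 -0.3487  0.0773] [-2.3 -0.2  3.9]
0.0763 [ 0.5103 -0.3487  0.0763] [-1.6 -0.3  3.6]
0.0753 [ 0.5103 -0.3487  0.0753] [-1.5  0.7  4.7]
0.0743 [ 0.5103 -0.3487  0.0743] [-0.9  0.6  5.7]
0.0733 [ 0.5103 -0.3487  0.0734] [-2.6  0.4  6. ]
0.0723 [ 0.5103 -0.3487  0.0725] [-3.1 -0.3  7.5]
0.0713 [ 0.5104 -0.3487  0.0715] [-1.4  0.9  7.1]
0.0703 [ 0.5104 -0.3487  0.0709] [-2.   1.3  8.9]
0.0695 [ 0.5107 -0.3488  0.0707] [-4.   1.3 11.2]
True
[ 0.51255398  0.70545799 -0.00400749] 0.026058740622356934 16.000788509845734 23.05
```

```bash
python3 - <<'E'
import h
from h import *
t=np.array([.5107,-.3489])+.0003*np.array([np.cos(np.radians(151.2)),np.sin(np.radians(151.2))])
for a in np.linspace(0,90,11)[1:]:
    manip.move_pose([*t,.0695],qy(61.2-a))
    T=manip.current_wrist_torque();print(a,np.round(manip.current_tool_pos(),4),np.round(manip.current_force(),1),np.round(T,2),round(manip.current_finger_gap(),4))
    if abs(T[2])>.8: print('stop');break
manip.sleep(.3)
e=(R.from_quat(manip.current_tcp_rot())*Q0.inv()).as_euler('zyx',degrees=True);print('rot',e,manip.current_gripper_force(),manip.current_clock(),manip.current_q())
C=cam("wrist");save('w7.png',viewer.get_image("wrist"));s=viewer.get_image("scene");save('scene7.png',s);C=cam("scene")
u,v=proj(C,[*t,.06])[0].astype(int);sd=viewer.get_image("side");u2,v2=proj(cam("side"),[*t,.06])[0].astype(int);print(u2,v2)
k=lambda i,u,v:cv2.resize(i[max(v-40,0):max(v-40,0)+80,u-50:u+50],(400,320),interpolation=cv2.INTER_CUBIC)
save('end.png',np.hstack([k(s,u,v),k(sd,u2,v2)]))
E
```

```text
9.0 [ 0.5112 -0.3489  0.0707] [-2.1  1.3 11.1] [0.46 0.48 0.03] 0.0262
18.0 [ 0.5113 -0.3489  0.0707] [-2.9  1.5 10.2] [0.47 0.41 0.01] 0.0256
27.0 [ 0.5114 -0.3489  0.0707] [-1.   2.4 10.2] [0.47 0.4  0.07] 0.0257
36.0 [ 0.5115 -0.3489  0.0707] [-2.2  1.6 10.6] [0.43 0.35 0.06] 0.0257
45.0 [ 0.5115 -0.3494  0.0707] [-1.1  0.8  9.8] [0.21 0.35 0.06] 0.0254
54.0 [ 0.5115 -0.3494  0.0707] [-0.8  1.1 10.2] [0.12 0.36 0.11] 0.0258
63.0 [ 0.5115 -0.3494  0.0708] [-1.8  0.3  9.1] [0.14 0.31 0.12] 0.0262
72.0 [ 0.5116 -0.3494  0.0707] [-0.8  0.7  9.1] [0.11 0.36 0.11] 0.0259
81.0 [ 0.5116 -0.3495  0.0707] [-1.9  1.7  9.4] [0.11 0.33 0.05] 0.0257
90.0 [ 0.5116 -0.3495  0.0708] [-1.1  0.6  8.9] [0.08 0.29 0.13] 0.026
rot [-28.77070315  -0.13168054  -0.09412372] 16.00416272878647 25.9333 [ 0.46532442  0.59705564  0.12110322  1.75941097 -0.09573002  0.78800652
  0.13091575]
354 143
```

View pics/end.png

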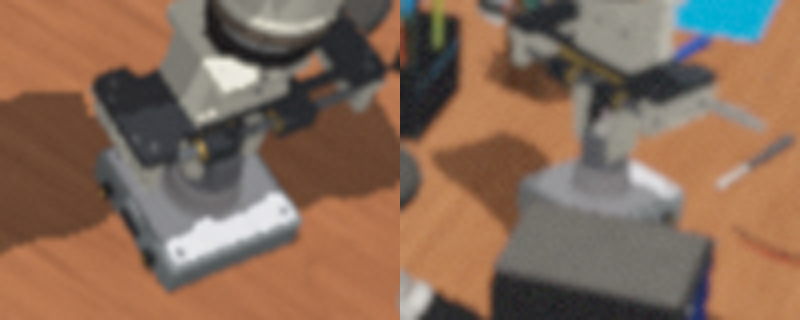

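The picture shows the lamp seated in the socket and gripped upright. The force (about 9 N), the height (home ±0.5 mm) and the spring torque (about 0.1 N m) all match fully home and twisted, so I'm handing in.

```bash
python3 -c "
from h import *
print(manip.hand_in())"
```

```text
the job is handed in; nothing more can be done
None
```

I handed the job in at about 26 s of the 48 s: the flat-sided lamp is in the tester socket, gripped at 16 N per finger, pressed to the stop and twisted 90° clockwise. The round lamp was not touched; `hand_in()` returned no verdict.

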